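# Cap the stall lantern and hold it at the half-turn mark

### The arm

A 7-joint arm with a two-finger parallel gripper is mounted at the origin on the work surface. World frame = base frame: x ahead of the robot, y to its left, z up, the work surface at z = 0. Lengths are in m, angles in rad, forces in N, time in s.
With the tool pointing down it reaches from about 0.4 to 0.85 m from the base axis. Payload 10.4 kg.
Tool frame: the origin (TCP) lies between the finger pads, 19 mm behind the fingertips; this is the grasp point; z points along the fingers, y is the line along which they close (so a half turn about z gives the same grasp; the last joint's range is limited). The gripper opens to 87 mm and grips with 3 to 60 N. Pads are 19 mm wide; open, the fingers measure 117 mm over their backs; the gripper's body (75 mm by 190 mm) begins 51 mm behind the grasp point.
Start: joints at [1.289, 0.332, -0.065, 1.46, 0.022, 1.35, -0.088], TCP at [0.16, -0.604, 0.241] pointing down, gripper open.
Joint ranges: [-2.6, 2.6], [-0.5, 2.12], [-1.47, 1.34], [0.16, 2.42], [-1.27, 4.41], [0.06, 2.06], [-2.6, 2.6]. Speed limits (rad/s): [2.22, 2.22, 2.79, 2.79, 3.14, 3.14, 3.14].

### API

Orientations are given as a unit quaternion [x, y, z, w].
In Python, from bench import * gives the robot as it stands.
- The arm moves only by the tool play_rows, never from a script. Its argument "increments" is text: rows parted by semicolons, each of 7 numbers parted by spaces: the turn, a rotation vector about the tool's x, y, z in rad, then the shift along the tool's x, y, z in m, then the opening, from 0 (shut) to 1 (fully open). A call has 1 to 8 rows; each row is the pose to reach, as a shift and turn from the pose commanded when the call began, along the tool's axes at that moment; what a row does not reach only later rows make up. A row lasts 1/10 s, in which the tool goes at most 50 mm and 8.59 degrees, less where a joint would pass 70% of its speed; a pose out of reach is approached as far as the arm can. A call with a gripper value outside its range is refused whole. The fingers move at their own pace and stop on an object; "grip_force" is the grip in N (left out, the last holds). Time passes only in rows, so rows that repeat a pose let the fingers close. It gives the time, the measured TCP pose, the force, the opening and the grip force at its end, in the units of the state.
- read_state(): the state, without advancing time (a new reading comes with each control period).
- camera(name): name is "side" or "top" or "wrist"; returns a dict with "color" (420x560x3 uint8, red, green, blue), "fx", "fy", "cx", "cy" (pixels), "camera_from_world" (4x4, takes a point from world to camera coordinates); the wrist camera has in their place "mount" (4x4, takes a point from camera to tool coordinates, whose origin is the TCP and whose axes are the flange's). Camera axes: x right, y down, z forward; pixel columns grow to the right and rows downward; lengths in m; the calibration is good to about 2 mm. The wrist camera is an equidistant fisheye: a pixel r from the principal point sees the ray r / f radians off the axis. A picture is of the moment at which its call begins: read the wrist's pose just before it. There is no depth.
- close_job(): hands the job in; it is judged then, once.
The state is a dict: "time": time; "joint_positions": joint angles; "joint_vel": joint speeds; "joint_torque": joint torques, N m; "ee_pos": TCP position; "eef_rot": TCP orientation; "ft_force": force on the tool from outside, world axes, zero at the start; "torque": the same for the moment, N m; "width": finger opening in m; "grip_force": force on a finger pad.
Only numpy, scipy, OpenCV 4.12 (cv2) and the standard library are available. Lean on these libraries where they do the work, as an engineer would, in place of code of your own. Each camera call takes 0.05 s, during which the arm holds its last target. There are 200 camera calls.

### The job

Get the stall's lantern ready for its contact check: lift the carrying handle off the lantern's open top and hang it gently over the wooden rail, its peak on the bar and one leg on each side. Then put the cap's lugs through the notches in the lantern's top, push it in against the spring and turn it clockwise (seen from above) half way to the lock, to the red corner dots, without letting it click home. Finish while still gripping the cap, held pushed in and at that mark, and leave the other things on the table where they are.

Things in the scene. Friction and masses are not known exactly. Their poses are not given: they have to be found in the camera images.
- lantern: Green square lantern case, 92 x 92 mm (96 mm at its black foot), 100 mm tall, fixed to the table. Origin: centre of its underside, z up. Its flat top is a lip 6 mm thick with a central bore (31 x 34 mm) and two notches running out along its own +x and -x, 14 mm wide, reaching 28 mm from the axis; a small white line on the top marks each notch.
- socket (a point): Centre of the lantern's top, 100 mm up. The cap goes in with its lugs along the lantern's x. With the lugs' underside 12 mm or more below this point they are under the lip and the cap turns clockwise from above (a stop at about 0.25 rad the other way). At 90 deg (lugs along the lantern's y) they pop up 3 mm into pockets: the lock click, to be avoided.
- half_mark: Two red dots (9 mm) on two corners, one across from the other, of the lantern's top, 53 mm from its axis. This frame has the lantern's origin and is turned 45 deg clockwise from it: its x axis is where the cap's x axis must point (either end) at half way to the lock.
- plate (a joint): Copper spring contact, 20 mm across, on the lantern's axis in the bore. Value: how far it is pressed down, 0 to 0.014 m; at 0 its top is 4 mm below the lantern's top. Spring 350 N/m, about 3 N at 0 and 7 N when 11 mm down.
- cap: Lantern cap, 150 g. From its underside up: steel cross lug 50 x 10 x 6 mm along its x; stem 28 mm across; black flange 70 mm across, 20 to 26 mm up; orange wing grip 50 mm along x, 18 mm thick along y, 26 to 56 mm up. Wing and lugs point the same way; half a turn makes no difference. Origin: under the centre of the lug, z up. It starts with its flange on cap_stand.
- cap_grip (a point): On the cap's axis, 50 mm above its origin, 6 mm below the top of the wing: where to put the TCP.
- cap_stand: Fixed ring of wood with an open centre, 92 mm outside, 60 mm inside, 30 mm tall, that carries the cap by its flange (the cap's origin then 10 mm above the table). Origin: centre of its underside.
- handle: Carrying handle, 120 g: steel strap 18 mm wide (along y), 4 mm thick, bent like a gable roof: from the peak two sides run down along +x and -x (25 mm drop over 52 mm), then two legs 50 mm straight down (104 mm apart inside, ends 75 mm below the peak). Origin: underside of the peak, z up. It starts astride the lantern's top, x along the lantern's x, origin 122 mm up.
- handle_grip (a point): Where to put the TCP: in the wooden grip on the handle's peak, 26 mm above the handle's origin. The grip is 40 mm along x, 16 mm thick along y, from 4 to 34 mm above the origin.
- rail: Fixed wooden rail: horizontal bar 16 mm in diameter and 240 mm long along its own y, its centre line 160 mm above the table, on a post at each end. Origin: on the table under the middle of the bar. A handle hung on it has its x across the bar and its origin about 169 mm above the table.
- slice_big: Bystander: log slice 110 mm across, 22 mm thick; origin under its centre. Leave alone.
- slice_small: Bystander: log slice 76 mm across, 18 mm thick; origin under its centre. Leave alone.
- stump: Bystander: short log 90 mm across, 85 mm tall; origin under its centre. Leave alone.
- oil_tin: Bystander: yellow tin 52 mm across, 85 mm tall; origin under its centre. Leave alone.
- bowl: Bystander: wooden bowl 110 mm across, 45 mm tall; origin under its centre. Leave alone.
- brush: Bystander: brush lying on the table, about 200 mm long along its x; origin under its middle. Leave alone.
Things that resemble listed ones, but are neither listed nor needed, are in the scene too. There is more than one size of the handle; the one meant has the size given above.

How it is judged:
On the way, in this order (a step that is already met when the one before it is completed fails the run):
1. the handle hangs over the rail by its peak, let go and at rest (x of handle in the frame of rail between -0.02 and 0.02 m and y of handle in the frame of rail between -0.095 and 0.095 m and z of handle in the frame of rail between 0.16 and 0.178 m and angle between handle's own z axis and vertical below 0.35 rad and angle between the x axis of handle and the x axis of rail, either way round below 0.7 rad and contact force between handle and rail above 0.3 N and contact force between the fingers and handle below 0.1 N and linear speed of handle below 0.03 m/s), for 0.2 s.
2. the cap's lugs are in the notches, upright and centred (horizontal distance between cap and lantern below 0.008 m and z of cap in the frame of lantern below 0.096 m and angle between the x axis of cap and the x axis of lantern, either way round below 0.3 rad and angle between cap's own z axis and vertical below 0.15 rad), for 0.05 s.
At the end, for the whole second after the job is handed in: Handle hung on the rail, untouched and at rest: peak within 20 mm of the bar, 25 mm or more from its ends. Cap gripped (over 3 N), still, upright, within 8 mm of the lantern's axis, lugs at least 11 mm below its top, spring pressed 7 mm or more, turned to within 0.2 rad of the red-dot diagonal (all of step 1 and horizontal distance between cap and lantern below 0.008 m and z of cap in the frame of lantern between 0.078 and 0.089 m and angle between the x axis of cap and the x axis of half_mark, either way round below 0.2 rad and angle between cap's own z axis and vertical below 0.12 rad and value of joint plate above 0.007 m and contact force between the fingers and cap above 3 N and linear speed of cap below 0.02 m/s and angular speed of cap below 0.1 rad/s); the arm keeps its last pose, push and grip.
It fails at once if the cap is turned into the lock (within 0.3 rad of the click) (horizontal distance between cap and lantern below 0.008 m and z of cap in the frame of lantern below 0.094 m and angle between the x axis of cap and the y axis of lantern, either way round below 0.3 rad).
It fails at once if the handle is dropped: falls faster than 0.6 m/s, or ends up low near the table ((linear speed of handle above 0.6 m/s and contact force between the fingers and handle below 0.05 N) or height (world z) of handle below 0.08 m).
It fails at once if another thing on the table is moved more than 30 mm (distance of any of slice_big, slice_small, stump, oil_tin, bowl, brush from where it was at the start of the episode above 0.03 m).
It also fails if it takes over 58 s, if anything falls off the work surface, if the arm or the gripper's body presses on something with over 40 N, if the wrist force passes 120 N, or if a joint passes its speed limit or range.

## Working session

There is one attempt and no reset: what is moved stays moved. The work goes in short steps, Python scripts to look and compute and a tool call to move; the robot and the scene stay as the last step left them, time stands still between calls to the robot, and variables do not carry over. Pictures are saved under pics/ and viewed, at most 10 in all, crops included, and the job is handed in when it is done.

Besides the shell and the picture viewer there is one more tool, called after ">>>" as name(argument=value, ...) on one line, values as JSON. play_rows: Moves the arm, as the interface text tells. Its arguments: {"type":"object","properties":{"increments":{"type":"string"},"grip_force":{"type":"number"}},"required":["increments"]}

```bash
mkdir -p pics; ls; python3 - <<'E'
from bench import *
import cv2,numpy as np,json
s=read_state();print({k:np.round(v,4).tolist() for k,v in s.items()})
for n in("top","side"):
    c=camera(n);cv2.imwrite(f"pics/{n}0.png",c["color"][:,:,::-1]);print(n,c["fx"],c["fy"],c["cx"],c["cy"],np.round(c["camera_from_world"],4).tolist())
c=camera("wrist");cv2.imwrite("pics/wrist0.png",c["color"][:,:,::-1]);print({k:np.round(v,4).tolist() for k,v in c.items() if k!="color"})
a=cv2.imread("pics/top0.png");
cv2.imwrite("pics/top0b.png",cv2.resize(a,(800,600),interpolation=cv2.INTER_CUBIC))
a=cv2.imread("pics/side0.png");
cv2.imwrite("pics/side0b.png",cv2.resize(a,(800,600),interpolation=cv2.INTER_CUBIC))
E
```

```text
pics
{'time': 0.0, 'joint_positions': [1.2894, 0.3329, -0.0647, 1.4609, 0.0216, 1.3499, -0.0885], 'joint_vel': [0.0009, -0.0009, 0.0003, -0.0015, 0.0002, 0.0014, 0.0006], 'joint_torque': [-0.0001, -62.3265, 0.0247, -38.989, -0.0614, 0.0399, 0.0001], 'ee_pos': [0.1598, -0.6039, 0.2405], 'eef_rot': [0.9916, 0.129, -0.0001, -0.0007], 'ft_force': [-0.3989, -0.344, 0.4698], 'torque': [0.0133, -0.079, -0.0157], 'grip_force': 0.0, 'width': 0.0868}
top 465.85078920795667 465.85078920795667 286.21850221094786 207.25035036473213 [[-0.0376, -0.9993, 0.004, 0.1069], [-0.9725, 0.0357, -0.2301, 0.57], [0.2298, -0.0125, -0.9732, 1.19], [0.0, 0.0, 0.0, 1.0]]
side 532.1612026471096 532.1612026471096 284.4888888970302 207.60579537577306 [[-0.865, -0.5017, -0.0079, 0.5294], [-0.3914, 0.6845, -0.615, 0.2038], [0.3139, -0.5289, -0.7885, 1.2192], [0.0, 0.0, 0.0, 1.0]]
{'fx': 325.1923, 'fy': 325.1923, 'cx': 280.1823, 'cy': 209.1456, 'mount': [[-0.0006, -0.9551, -0.2962, 0.0807], [1.0, -0.0011, 0.0014, -0.0008], [-0.0017, -0.2962, 0.9551, -0.1431], [0.0, 0.0, 0.0, 1.0]]}
```

View pics/top0b.png

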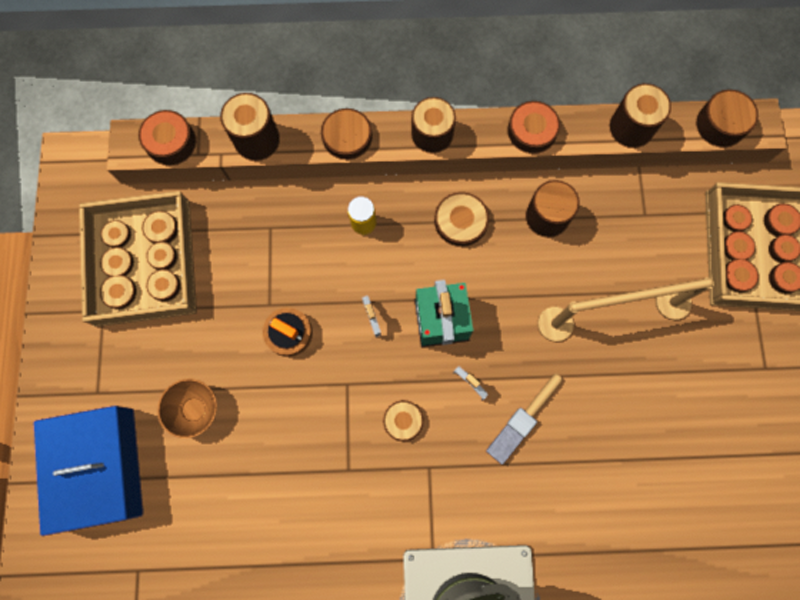

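View pics/side0b.png

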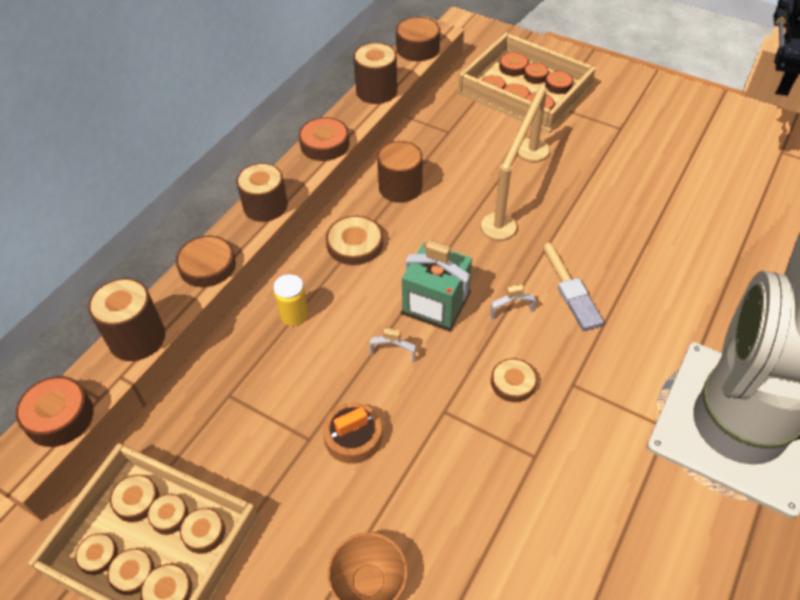

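Top view (800x600): the robot base is at the bottom (470,580). The lantern with the handle astride it is at (445,312), the cap on its ring at (288,332), the rail bar runs (575,307)–(708,285), and the brush is at (525,420).

Handle candidates are (445,312) on the lantern, and two small loose ones at (372,316) and (472,383). The one on the lantern fits, because only it spans the 92 mm case. I'll confirm this in a crop.

```bash
cat > h.py <<'E'
import cv2,numpy as np
from bench import *
def ray(c,u,v):
    T=np.array(c["camera_from_world"]);R=T[:3,:3];o=-R.T@T[:3,3]
    d=R.T@np.array([(u-c["cx"])/c["fx"],(v-c["cy"])/c["fy"],1.]);return o,d/np.linalg.norm(d)
def onz(c,u,v,z):
    o,d=ray(c,u,v);return o+d*(z-o[2])/d[2]
def tri(a,pa,b,pb):
    o1,d1=ray(a,*pa);o2,d2=ray(b,*pb)
    s=np.linalg.lstsq(np.c_[d1,-d2],o2-o1,rcond=None)[0]
    p,q=o1+d1*s[0],o2+d2*s[1];return (p+q)/2,np.linalg.norm(p-q)
def proj(c,p):
    q=np.array(c["camera_from_world"])@np.r_[p,1];return np.array([c["fx"]*q[0]/q[2]+c["cx"],c["fy"]*q[1]/q[2]+c["cy"]])
def mask(c,lo,hi):return cv2.inRange(cv2.cvtColor(c["color"],cv2.COLOR_RGB2HSV),np.array(lo),np.array(hi))
def blobs(m,mn=3):
    n,l,s,ce=cv2.connectedComponentsWithStats(m);return [(int(s[i,4]),np.round(ce[i],2).tolist()) for i in range(1,n) if s[i,4]>=mn],l
E
python3 - <<'E'
from h import *
t=camera("top");s=camera("side")
def crop(c,u,v,w,h,k):
    return cv2.resize(c["color"][v:v+h,u:u+w,::-1],None,fx=k,fy=k,interpolation=cv2.INTER_CUBIC)
A=np.vstack([np.hstack([crop(t,250,185,100,75,4),crop(s,250,160,100,75,4)]),np.hstack([crop(t,370,180,140,75,4)[:, :560],crop(s,225,275,60,75,4)])])if 0 else None
r1=np.hstack([crop(t,250,185,100,75,4),crop(s,250,160,100,75,4)])
r2=np.hstack([crop(t,370,180,140,70,4),crop(s,220,270,60,70,4)])
cv2.imwrite("pics/crop1.png",np.vstack([r1,r2]))
for n,c in(("t",t),("s",s)):
    m=mask(c,(0,170,120),(8,255,255));m2=mask(c,(0,170,120),(20,255,255));g=mask(c,(65,100,40),(90,255,255))
    print(n,"red",[b for b in blobs(m)[0]]);print("orange",[b for b in blobs(mask(c,(8,220,180),(18,255,255)),15)[0]]);print("green",blobs(g,20)[0])
E
```

```text
t red [(5, [322.8, 200.6]), (6, [298.5, 232.0])]
orange [(81, [199.26, 229.49])]
green [(438, [321.98, 218.6]), (508, [300.17, 220.5])]
s red []
orange []
green [(48, [311.88, 197.65])]
```

View pics/crop1.png

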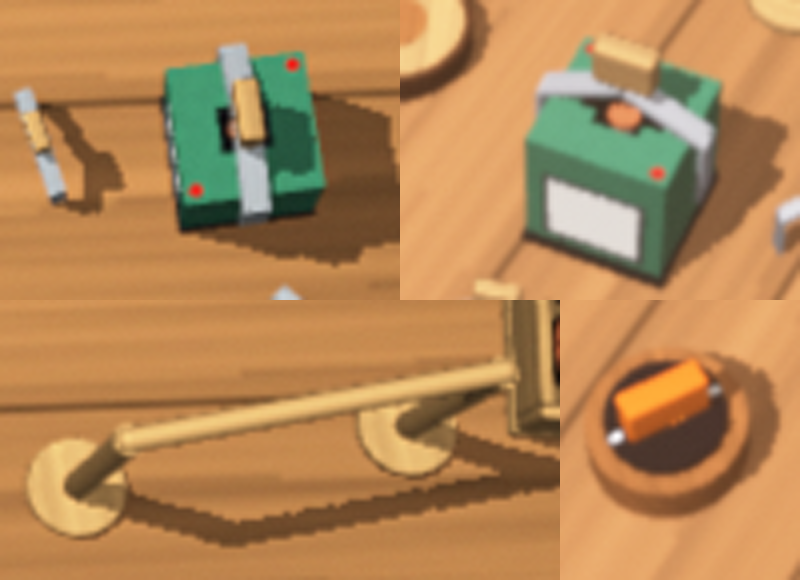

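The crop confirms it: the strap on the lantern spans the whole 92 mm top, while the loose one on the left is clearly shorter. The red dots are at top-view px (323,201) and (298,232). The rail bar and the cap's wing are both clear.

```bash
python3 - <<'E'
from h import *
t=camera("top");s=camera("side")
def dots(c,box):
    m=mask(c,(0,150,110),(6,255,255))|mask(c,(174,150,110),(180,255,255));k=np.zeros_like(m);x0,y0,x1,y1=box;k[y0:y1,x0:x1]=m[y0:y1,x0:x1];return blobs(k,2)[0]
print(dots(t,(285,190,340,245)),dots(s,(280,165,335,235)))
a,b=[onz(t,*p,.1) for p in((322.8,200.6),(298.5,232.0))]
print("lantern",(a+b)/2,np.linalg.norm(a-b),"diag deg",np.degrees(np.arctan2(*(a-b)[[1,0]])))
# handle grip: wood coloured inside lantern box
m=mask(t,(65,100,40),(90,255,255))
# cap wing
m=mask(t,(8,200,150),(20,255,255));k=np.zeros_like(m);k[210:250,180:220]=m[210:250,180:220]
cs=max(cv2.findContours(k,0,1)[0],key=cv2.contourArea);r=cv2.minAreaRect(cs);print(r)
P=np.array([onz(t,*p,.064)[:2] for p in cv2.boxPoints(r)]);print("cap",P.mean(0),np.linalg.norm(P[1]-P[0]),np.linalg.norm(P[2]-P[1]),"deg",[np.degrees(np.arctan2(*(P[i+1]-P[i])[::-1])) for i in(0,1)])
# dark flange + ring
hs=cv2.cvtColor(t["color"],cv2.COLOR_RGB2HSV)
for th in (60,):
    d=(hs[...,2]<th).astype(np.uint8)*255;k2=np.zeros_like(d);k2[205:255,175:225]=d[205:255,175:225];k2|=k
    cs=max(cv2.findContours(k2,0,1)[0],key=cv2.contourArea);e=cv2.fitEllipse(cv2.convexHull(cs));print("flange",e,onz(t,*e[0],.036))
# rail
for pt,ps in(((400,215),(353.5,117.6)),((498.7,198),(380,64.4))):
    print("rail",onz(t,*pt,.16),tri(t,pt,s,ps))
# strap ends of handle from top: crop px
for z,p in((.098,(234,50)),(.098,(256,215)),(.15,(250,82)),(.15,(250,110))):
    print("hand",onz(t,250+p[0]/4,185+p[1]/4,z))
E
```

```text
[(5, [322.8, 200.6]), (7, [298.71, 232.0])] [(6, [313.83, 202.83])]
lantern [0.53935414 0.02303142 0.1       ] 0.10582715191585855 diag deg -39.6893948695431
((197.88461303710938, 229.07693481445312), (17.98503303527832, 6.945944309234619), 29.744882583618164)
cap [0.52296603 0.3236658 ] 0.018481154853948176 0.04916497858150091 deg [np.float64(-29.306458838391663), np.float64(-121.71408458668212)]
flange ((200.01675415039062, 231.04176330566406), (23.8837833404541, 24.531803131103516), 78.32957458496094) [0.52269915 0.32286499 0.036     ]
rail [ 0.52135126 -0.19464686  0.16      ] (array([ 0.5208916 , -0.19552293,  0.15738913]), np.float64(0.0020262462663511735))
rail [ 0.55575161 -0.44620507  0.16      ] (array([ 0.56044757, -0.45853833,  0.13500841]), np.float64(0.0026072419892945453))
hand [0.59037797 0.02632506 0.098     ]
hand [0.47981992 0.0174606  0.098     ]
hand [0.55591847 0.02055959 0.15      ]
hand [0.53789851 0.02147176 0.15      ]
```

```bash
cat >> h.py <<'E'
from scipy.spatial.transform import Rotation as Ro
def Rt(yaw):
    c,s=np.cos(np.radians(yaw)),np.sin(np.radians(yaw));return np.array([[c,s,0],[s,-c,0],[0,0,-1.]])
def plan(p,yaw):
    s=read_state();R0=Ro.from_quat(s["eef_rot"]).as_matrix();p0=np.array(s["ee_pos"])
    x=R0[:,0];print("t",round(s["time"],2),"at",np.round(p0,4),"yaw",round(np.degrees(np.arctan2(x[1],x[0])),2),"F",np.round(s["ft_force"],2),"w",round(s["width"],4),"j",np.round(s["joint_positions"],2))
    print("-> turn",np.round(Ro.from_matrix(R0.T@Rt(yaw)).as_rotvec(),4),"shift",np.round(R0.T@(np.array(p)-p0),4))
def wray(c,st,u,v):
    R0=Ro.from_quat(st["eef_rot"]).as_matrix();p0=np.array(st["ee_pos"]);M=np.array(c["mount"])
    dx,dy=(u-c["cx"])/c["fx"],(v-c["cy"])/c["fy"];r=np.hypot(dx,dy);k=np.sinc(r/np.pi)
    d=R0@M[:3,:3]@np.array([dx*k,dy*k,np.cos(r)]);return p0+R0@M[:3,3],d
def wonz(c,st,u,v,z):
    o,d=wray(c,st,u,v);return o+d*(z-o[2])/d[2]
def wshot(name):
    st=read_state();c=camera("wrist");cv2.imwrite(f"pics/{name}.png",c["color"][:,:,::-1]);import pickle;pickle.dump((c,st),open(f"pics/{name}.pkl","wb"));return c,st
E
python3 -c "
from h import *
plan((.535,-.30,.32),7.8)"
```

```text
t 0.35 at [ 0.16   -0.6041  0.2411] yaw 14.83 F [ 0.49 -0.04 -0.42] w 0.0868 j [ 1.29  0.33 -0.06  1.46  0.02  1.35 -0.09]
-> turn [-0.0002 -0.      0.1227] shift [ 0.4404 -0.198  -0.0788]
```

>>> play_rows(increments="0 0 0.03 0.03 -0.015 -0.01 1; 0 0 0.12 0.44 -0.198 -0.079 1; 0 0 0.12 0.44 -0.198 -0.079 1; 0 0 0.12 0.44 -0.198 -0.079 1; 0 0 0.12 0.44 -0.198 -0.079 1; 0 0 0.12 0.44 -0.198 -0.079 1; 0 0 0.12 0.44 -0.198 -0.079 1; 0 0 0.12 0.44 -0.198 -0.079 1")

```text
time: 1.15
ee_pos: [0.4556, -0.3634, 0.305]
eef_rot: [0.998, 0.069, 0.0, 0.0]
ft_force: [-0.6, -1.3, 0.1]
width: 0.0875
grip_force: 0.0
```

```bash
python3 -c "
from h import *
plan((.535,-.30,.32),7.8)"
```

```text
t 1.15 at [ 0.4556 -0.3634  0.305 ] yaw 7.94 F [-0.59 -1.29  0.12] w 0.0875 j [ 0.83  0.23 -0.29  1.46  0.06  1.46 -0.89]
-> turn [ 0.0006 -0.0003  0.0024] shift [ 0.0874 -0.0519 -0.015 ]
```

>>> play_rows(increments="0 0 0 0.045 -0.026 -0.008 1; 0 0 0 0.075 -0.043 -0.013 1; 0 0 0 0.085 -0.05 -0.015 1; 0 0 0 0.085 -0.05 -0.015 1; 0 0 0 0.085 -0.05 -0.015 1")

```text
time: 1.65
ee_pos: [0.5306, -0.305, 0.3191]
eef_rot: [0.998, 0.069, -0.0, 0.0]
ft_force: [0.0, -1.1, 0.1]
width: 0.0874
grip_force: 0.0
```

```bash
python3 -c "
from h import *
wshot('w1')
plan((.539,.023,.30),5.3)"
```

```text
t 1.7 at [ 0.5303 -0.3054  0.3192] yaw 7.8 F [-0.62  0.15 -0.1 ] w 0.0867 j [ 0.71  0.3  -0.33  1.36  0.1   1.5  -1.05]
-> turn [0.0007 0.001  0.0436] shift [ 0.0532 -0.3242  0.0189]
```

View pics/w1.png

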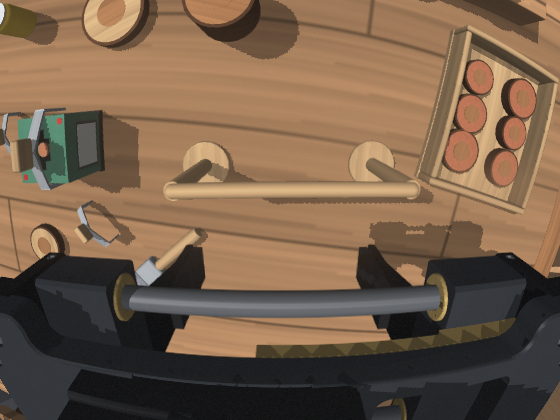

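Wrist view: the rail bar runs from (167,191) to (417,189), with its posts at (205,160) and (375,160). The brush handle is at (190,240), and the lantern is at the left edge.

```bash
python3 - <<'E'
from h import *
import pickle
c,st=pickle.load(open("pics/w1.pkl","rb"))
g=c["color"].astype(int)
for u in(200,250,290,330,380):print(u,[g[v,u].tolist() for v in range(174,206,3)])
for p in((163,191),(420,189)):print(wonz(c,st,*p,.16))
for p in((200,190.5),(290,190),(380,190)):print(wonz(c,st,*p,.16))
E
```

```text
200 [[84, 68, 51], [88, 71, 54], [207, 171, 126], [141, 116, 86], [186, 152, 113], [216, 179, 133], [219, 182, 134], [194, 159, 119], [139, 114, 85], [165, 126, 91], [167, 127, 93]]
250 [[147, 112, 82], [150, 115, 84], [109, 84, 63], [154, 127, 94], [195, 158, 118], [218, 182, 135], [216, 178, 131], [183, 151, 112], [145, 114, 84], [162, 125, 90], [162, 123, 90]]
290 [[153, 116, 85], [149, 114, 83], [143, 110, 81], [160, 132, 98], [199, 164, 122], [219, 182, 134], [213, 175, 129], [177, 146, 107], [110, 87, 65], [113, 87, 64], [166, 126, 93]]
330 [[172, 132, 96], [171, 130, 95], [159, 122, 90], [163, 134, 100], [199, 163, 121], [218, 181, 134], [213, 175, 130], [176, 145, 108], [118, 90, 67], [114, 88, 66], [167, 128, 93]]
380 [[119, 98, 74], [109, 89, 67], [185, 152, 112], [159, 130, 97], [196, 161, 118], [216, 178, 131], [210, 173, 127], [174, 143, 106], [115, 89, 65], [117, 91, 67], [173, 132, 95]]
[ 0.5205042 -0.1879725  0.16     ]
[ 0.55819209 -0.44493194  0.16      ]
[ 0.52583702 -0.22648413  0.16      ]
[ 0.53784819 -0.31332799  0.16      ]
[ 0.55056106 -0.40166163  0.16      ]
```

>>> play_rows(increments="0 0 0.01 0.01 -0.03 0 1; 0 0 0.04 0.05 -0.29 0 1; 0 0 0.04 0.05 -0.29 0 1; 0 0 0.04 0.05 -0.29 0 1; 0 0 0.04 0.05 -0.29 0 1; 0 0 0.04 0.05 -0.29 0 1; 0 0 0.04 0.05 -0.29 0 1; 0 0 0.04 0.05 -0.29 0 1")

```text
time: 2.5
ee_pos: [0.5407, -0.0085, 0.3196]
eef_rot: [0.999, 0.05, 0.0, 0.0]
ft_force: [0.8, -0.5, -0.1]
width: 0.087
grip_force: 0.0
```

```bash
python3 -c "
from h import *
wshot('w2')
plan((.539,.023,.30),5.3)"
```

```text
t 2.55 at [ 0.5408 -0.0109  0.3194] yaw 5.6 F [ 0.33 -0.75 -0.38] w 0.087 j [ 0.4   0.15 -0.52  1.54  0.08  1.47 -1.6 ]
-> turn [0.0011 0.     0.0053] shift [ 0.0015 -0.0339  0.0194]
```

View pics/w2.png

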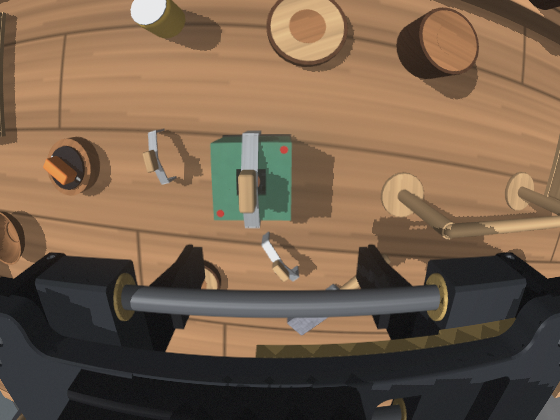

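Wrist view: the lantern is at (252,178), with red dots at (284,150) and (221,213). The wooden handle grip is at (247,192) and the cap at (65,170).

```bash
python3 - <<'E'
from h import *
import pickle
c,st=pickle.load(open("pics/w2.pkl","rb"))
m=mask(c,(0,150,110),(6,255,255))|mask(c,(174,150,110),(180,255,255));k=np.zeros_like(m);k[130:230,205:300]=m[130:230,205:300];B=blobs(k,4)[0];print(B)
P=[wonz(c,st,*p,.1) for _,p in B if True]
for p in P:print(p)
hs=cv2.cvtColor(c["color"],cv2.COLOR_RGB2HSV)
g=mask(c,(8,90,150),(25,200,255));k=np.zeros_like(g);k[165:220,232:262]=g[165:220,232:262]
ct=max(cv2.findContours(k,0,1)[0],key=cv2.contourArea);r=cv2.minAreaRect(ct);print(r)
Q=np.array([wonz(c,st,*p,.156)[:2] for p in cv2.boxPoints(r)]);print(Q,Q.mean(0))
o=max(cv2.findContours(mask(c,(8,200,150),(20,255,255)),0,1)[0],key=cv2.contourArea);print(cv2.minAreaRect(o))
E
```

```text
[(34, [283.5, 149.35]), (33, [220.0, 213.0])]
[ 0.57906436 -0.00841938  0.1       ]
[0.49728205 0.05877946 0.1       ]
((245.13516235351562, 193.0140380859375), (36.4730339050293, 13.490025520324707), 87.79740142822266)
[[0.55655773 0.03436777]
 [0.55826787 0.02137366]
 [0.52175002 0.01716882]
 [0.51986425 0.03055004]] [0.53910997 0.02586507]Traceback (most recent call last):
  File "<stdin>", line 11, in <module>
ValueError: max() iterable argument is empty
```

>>> play_rows(increments="0 0 0.005 0 -0.02 0.01 1; 0 0 0.005 0.001 -0.036 0.06 1; 0 0 0.005 0.001 -0.036 0.11 1; 0 0 0.005 0.001 -0.036 0.14 1; 0 0 0.005 0.001 -0.036 0.14 1; 0 0 0.005 0.001 -0.036 0.14 1")

```text
time: 3.15
ee_pos: [0.5389, 0.0243, 0.1802]
eef_rot: [0.999, 0.045, -0.0, 0.0]
ft_force: [0.0, 0.3, 0.2]
width: 0.0874
grip_force: 0.0
```

```bash
python3 - <<'E'
from h import *
c,st=wshot('w3')
plan((.539,.0253,.148),5.4)
m=mask(c,(0,150,110),(6,255,255))|mask(c,(174,150,110),(180,255,255));B=[b for b in blobs(m,6)[0]]
for b in B:print(b,wonz(c,st,*b[1],.1))
g=mask(c,(8,90,150),(25,200,255));
print([b for b in blobs(g,200)[0]])
E
```

```text
t 3.2 at [0.5397 0.0249 0.1813] yaw 5.23 F [0.35 0.61 0.86] w 0.0871 j [ 0.35  0.23 -0.55  1.74  0.13  1.2  -1.71]
-> turn [ 0.0005 -0.0022 -0.003 ] shift [-0.0007 -0.0005  0.0333]
(112, [331.5, 174.5]) [ 0.57896394 -0.00818356  0.1       ]
(79, [231.11, 270.16]) [0.49729243 0.05915064 0.1       ]
[(750, [25.21, 5.99]), (65204, [278.58, 89.39]), (3173, [353.13, 16.85]), (963, [443.25, 9.07]), (2536, [538.94, 28.59]), (1920, [7.96, 75.97]), (16984, [116.16, 211.53]), (1756, [154.65, 177.66]), (9497, [469.45, 203.49]), (259, [276.8, 231.07]), (486, [16.74, 262.49]), (342, [550.87, 262.49]), (255, [328.73, 284.1]), (971, [357.18, 330.91]), (2286, [269.88, 333.63]), (1462, [199.42, 339.06]), (469, [7.55, 405.68]), (445, [551.22, 406.64])]
```

>>> play_rows(increments="0 0 -0.003 -0.001 0 0.02 1; 0 0 -0.003 -0.001 0 0.033 1; 0 0 -0.003 -0.001 0 0.033 0.9; 0 0 -0.003 -0.001 0 0.033 0; 0 0 -0.003 -0.001 0 0.033 0; 0 0 -0.003 -0.001 0 0.033 0; 0 0 -0.003 -0.001 0 0.033 0; 0 0 -0.003 -0.001 0 0.033 0", grip_force=25)

```text
time: 4.0
ee_pos: [0.5377, 0.0264, 0.1466]
eef_rot: [0.999, 0.048, 0.0, 0.0]
ft_force: [-0.1, 0.5, 0.2]
width: 0.047
grip_force: 0.0
```

>>> play_rows(increments="0 0 0 0 0 0 0; 0 0 0 0 0 0 0; 0 0 0 0 0 0 0; 0 0 0 0 0 -0.02 0;  0 0 0 0 0 -0.05 0; 0 0 0 0 0 -0.08 0; 0 0 0 0 0 -0.1 0; 0 0 0 0 0 -0.1 0")

```text
time: 4.8
ee_pos: [0.5388, 0.0266, 0.2491]
eef_rot: [0.999, 0.048, 0.002, 0.0]
ft_force: [-0.1, -0.7, -1.4]
width: 0.0157
grip_force: 24.9
```

```bash
python3 - <<'E'
from h import *
plan((.5365,-.30,.29),8.2)
E
```

```text
t 4.8 at [0.5388 0.0266 0.2491] yaw 5.55 F [-0.1  -0.7  -1.36] w 0.0157 j [ 0.36  0.18 -0.55  1.66  0.1   1.33 -1.68]
-> turn [ 0.0007 -0.0045 -0.0463] shift [-0.0336  0.3249 -0.0409]
```

>>> play_rows(increments="0 0 -0.01 0 0 -0.03 0; 0 0 -0.02 -0.002 0.02 -0.06 0; 0 0 -0.046 -0.033 0.325 -0.06 0; 0 0 -0.046 -0.033 0.325 -0.06 0; 0 0 -0.046 -0.033 0.325 -0.06 0; 0 0 -0.046 -0.033 0.325 -0.06 0; 0 0 -0.046 -0.033 0.325 -0.06 0; 0 0 -0.046 -0.033 0.325 -0.06 0")

```text
time: 5.6
ee_pos: [0.5354, -0.2956, 0.3049]
eef_rot: [0.997, 0.071, -0.001, -0.0]
ft_force: [0.8, 0.1, -1.0]
width: 0.0157
grip_force: 24.9
```

```bash
python3 - <<'E'
from h import *
plan((.5365,-.30,.24),8.2)
E
```

```text
t 5.6 at [ 0.5354 -0.2956  0.3049] yaw 8.18 F [ 0.85  0.13 -0.99] w 0.0157 j [ 0.69  0.3  -0.33  1.38  0.1   1.48 -1.07]
-> turn [-0.0006  0.0016 -0.0003] shift [0.0005 0.0045 0.0649]
```

>>> play_rows(increments="0 0 0 0 0.002 0.02 0; 0 0 0 0 0.004 0.05 0; 0 0 0 0.001 0.004 0.08 0; 0 0 0 0.001 0.004 0.097 0; 0 0 0 0.001 0.004 0.102 0; 0 0 0 0.001 0.004 0.104 0; 0 0 0 0.001 0.004 0.104 0; 0 0 0 0.001 0.004 0.104 0")

```text
time: 6.4
ee_pos: [0.5384, -0.297, 0.2037]
eef_rot: [0.997, 0.072, 0.001, 0.0]
ft_force: [-4.0, 2.9, 14.8]
width: 0.0156
grip_force: 25.0
```

```bash
python3 - <<'E'
from h import *
plan((.5365,-.30,.195),8.2)
s=camera("side");t=camera("top")
a=cv2.resize(s["color"][40:190,310:460,::-1],(600,600),interpolation=cv2.INTER_CUBIC)[:,:]
cv2.imwrite("pics/hang.png",a)
E
```

```text
t 6.4 at [ 0.5384 -0.297   0.2037] yaw 8.22 F [-3.99  2.85 14.83] w 0.0156 j [ 0.69  0.35 -0.33  1.53  0.12  1.28 -1.08]
-> turn [ 0.0007 -0.0017  0.0003] shift [-0.0023  0.0027  0.0087]
```

View pics/hang.png

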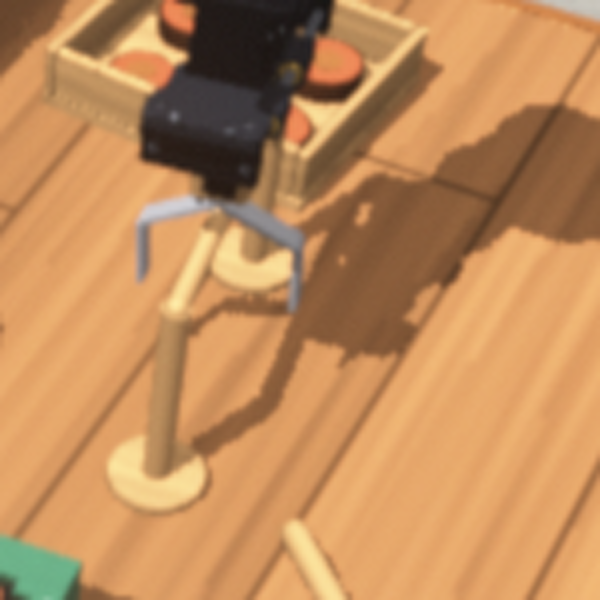

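The side crop shows the handle astride the bar. Its corners are at crop px (143,218) and (297,240), and the leg ends at (142,278) and (293,308). It touched slightly higher than expected, so I'll check its actual pose.

```bash
python3 - <<'E'
from h import *
s=camera("side")
a=np.radians(8.2);ex=np.array([np.cos(a),np.sin(a),0]);ey=np.array([-np.sin(a),np.cos(a),0])
P=np.array([.5384,-.297,0])
for off in(.009,):
  for n,p in(("cL",(143,218)),("cR",(297,240)),("bL",(142,278)),("bR",(293,308)),("peak",(213,197))):
    o,d=ray(s,310+p[0]/4,40+p[1]/4);t=((P+ey*off-o)@ey)/(d@ey);q=o+d*t;print(n,"local x",np.round((q-P)@ex,4),"z",np.round(q[2],4))
for z in(.152,.16,.168):
  for y in(-.195,-.21,-.25,-.297):
    p=np.array([.5358-(y+.297)*.1467,y,z]);print(z,y,(proj(s,p)-[310,40])*4)
E
```

```text
cL local x 0.046 z 0.1441
cR local x -0.059 z 0.1577
bL local x 0.0422 z 0.092
bR local x -0.0646 z 0.0998
peak local x 0.0005 z 0.1757
0.152 -0.195 [171.42103588 316.72827331]
0.152 -0.21 [178.41003291 301.71399121]
0.152 -0.25 [196.62564695 262.58185728]
0.152 -0.297 [217.27745257 218.21611581]
0.16 -0.195 [172.5908114  307.38462173]
0.16 -0.21 [179.60465287 292.36002223]
0.16 -0.25 [197.88310098 253.2051078 ]
0.16 -0.297 [218.60279043 208.82072339]
0.168 -0.195 [173.77149076 297.95387512]
0.168 -0.21 [180.81033773 282.91941417]
0.168 -0.25 [199.15200849 243.74295049]
0.168 -0.297 [219.93996906 199.34139118]
```

>>> play_rows(increments="0 0 0 0 0 -0.004 0; 0 0 0 -0.001 0 -0.006 0; 0 0 0 -0.002 0 -0.006 0; 0 0 0 -0.002 0 -0.006 0")

```text
time: 6.95
ee_pos: [0.5352, -0.2979, 0.2076]
eef_rot: [0.997, 0.071, -0.001, -0.0]
ft_force: [0.5, 0.7, -1.5]
width: 0.0156
grip_force: 25.0
```

>>> play_rows(increments="0 0 0 0 0 0.001 0; 0 0 0 0 0 0.002 0; 0 0 0 0 0 0.003 0; 0 0 0 0 0 0.003 0; 0 0 0 0 0 0.003 0")

```text
time: 7.45
ee_pos: [0.5357, -0.2978, 0.2054]
eef_rot: [0.997, 0.071, 0.0, 0.0]
ft_force: [0.0, -0.4, -1.2]
width: 0.0155
grip_force: 25.0
```

>>> play_rows(increments="0 0 0 0 0 0.001 0; 0 0 0 0 0 0.001 0; 0 0 0 0 0 0.002 0; 0 0 0 0 0 0.002 0")

```text
time: 7.85
ee_pos: [0.5362, -0.2979, 0.2041]
eef_rot: [0.997, 0.071, 0.001, 0.0]
ft_force: [1.1, 0.4, 4.6]
width: 0.0158
grip_force: 25.0
```

```bash
python3 - <<'E'
from h import *
s=camera("side");plan((.5365,-.30,.195),8.2)
a=cv2.resize(s["color"][70:130,330:400,::-1],(700,600),interpolation=cv2.INTER_CUBIC)
c,st=wshot("w4")
cv2.imwrite("pics/hang2.png",np.hstack([cv2.resize(a,(350,300)),cv2.resize(c["color"][150:360,120:440,::-1],(450,300))]))
E
```

```text
t 7.9 at [ 0.5363 -0.2979  0.2041] yaw 8.19 F [1.33 0.23 4.3 ] w 0.0159 j [ 0.7   0.35 -0.33  1.53  0.12  1.28 -1.08]
-> turn [ 0.0009 -0.0014 -0.0002] shift [-0.0001  0.0021  0.0091]
```

View pics/hang2.png

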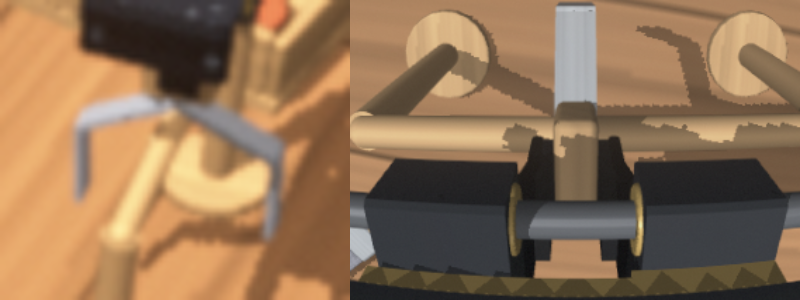

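The peak sits on the bar with one leg on each side: corners at crop px (80,130) and (280,155), bar passing under the peak at (165,110). The load is light, so I can release.

>>> play_rows(increments="0 0 0 0 0 -0.0005 0.22; 0 0 0 0 0 -0.0005 0.25; 0 0 0 0 0 -0.0005 0.3; 0 0 0 0 0 -0.0005 0.4; 0 0 0 0 0 -0.0005 0.5; 0 0 0 0 0 -0.0005 0.5; 0 0 0 0 0 -0.0005 0.5; 0 0 0 0 0 -0.0005 0.5")

```text
time: 8.75
ee_pos: [0.5357, -0.2978, 0.2039]
eef_rot: [0.997, 0.071, 0.0, 0.0]
ft_force: [0.7, 0.8, 0.8]
width: 0.0429
grip_force: 0.0
```

>>> play_rows(increments="0 0 0 0 0 0 0.5; 0 0 0 0 0 -0.01 0.5; 0 0 0 0 0 -0.03 0.5; 0 0 0 0 0 -0.06 0.6; 0 0 0 0 0 -0.09 0.8; 0 0 0 0 0 -0.11 1; 0 0 0 0 0 -0.11 1")

```text
time: 9.45
ee_pos: [0.5368, -0.2981, 0.3182]
eef_rot: [0.997, 0.071, 0.003, 0.002]
ft_force: [-0.9, 0.9, -0.8]
width: 0.0677
grip_force: 0.0
```

```bash
python3 - <<'E'
from h import *
c,st=wshot("w5");s=camera("side");t=camera("top")
a=cv2.resize(s["color"][70:130,330:400,::-1],(350,300),interpolation=cv2.INTER_CUBIC)
cv2.imwrite("pics/hung.png",np.hstack([a,cv2.resize(c["color"][150:360,120:440,::-1],(450,300))]))
# cap from top view, arm may hide
plan((.523,.322,.30),238.5)
E
```

```text
t 9.6 at [ 0.5355 -0.2977  0.3134] yaw 8.19 F [0.71 0.67 0.77] w 0.0795 j [ 0.69  0.3  -0.33  1.36  0.1   1.49 -1.06]
-> turn [5.0000e-04 8.0000e-04 2.2634e+00] shift [ 0.0759 -0.6152  0.0136]
```

View pics/hung.png

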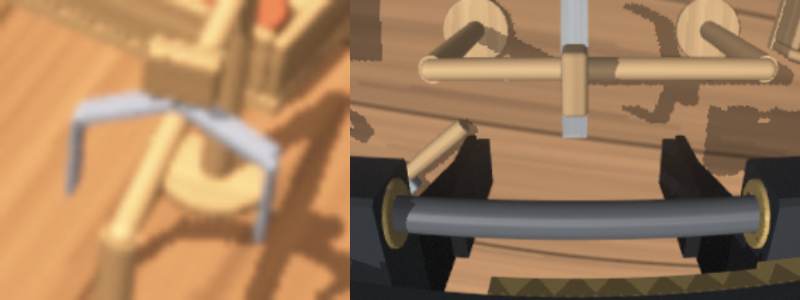

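The handle hangs by its peak on the bar, legs on both sides, with the grip at crop px (575,80) and clear of the fingers. Next is the cap. I'll turn counter-clockwise so joint 7 stays mid-range.

>>> play_rows(increments="0 0 -0.1 0.004 -0.03 0 1; 0 0 -1.2 0.076 -0.615 0.01 1; 0 0 -1.2 0.076 -0.615 0.01 1; 0 0 -1.2 0.076 -0.615 0.01 1; 0 0 -1.2 0.076 -0.615 0.01 1; 0 0 -1.2 0.076 -0.615 0.01 1; 0 0 -1.2 0.076 -0.615 0.01 1; 0 0 -1.2 0.076 -0.615 0.01 1")

```text
time: 10.4
ee_pos: [0.5274, 0.084, 0.307]
eef_rot: [0.796, 0.605, -0.001, -0.0]
ft_force: [1.5, 1.0, 0.5]
width: 0.0871
grip_force: 0.0
```

```bash
python3 -c "
from h import *
plan((.523,.322,.30),180)"
```

```text
t 10.4 at [0.5274 0.084  0.307 ] yaw 74.41 F [1.5  1.03 0.47] w 0.0871 j [ 0.38  0.16 -0.7   1.57  0.1   1.45 -0.59]
-> turn [-1.6000e-03 -3.0000e-04 -1.8429e+00] shift [ 0.2281 -0.0682  0.0069]
```

>>> play_rows(increments="0 0 -1.2 0.228 -0.068 0.007 1; 0 0 -1.2 0.228 -0.068 0.007 1; 0 0 -1.2 0.228 -0.068 0.007 1; 0 0 -1.2 0.228 -0.068 0.007 1; 0 0 -1.2 0.228 -0.068 0.007 1; 0 0 -1.2 0.228 -0.068 0.007 1; 0 0 -1.2 0.228 -0.068 0.007 1; 0 0 -1.2 0.228 -0.068 0.007 1")

```text
time: 11.2
ee_pos: [0.5249, 0.3204, 0.2995]
eef_rot: [0.315, 0.949, -0.001, -0.001]
ft_force: [-0.0, -0.6, -0.3]
width: 0.087
grip_force: 0.0
```

```bash
python3 -c "
from h import *
plan((.523,.322,.25),238.5)"
```

```text
t 11.2 at [0.5249 0.3204 0.2995] yaw 143.25 F [-0.04 -0.61 -0.26] w 0.087 j [ 0.07  0.44 -0.96  1.36  0.36  1.53  0.07]
-> turn [-6.0000e-04 -2.4000e-03 -1.6624e+00] shift [0.0024 0.0002 0.0496]
```

>>> play_rows(increments="0 0 -1.66 0.002 0 0.02 1; 0 0 -1.66 0.002 0 0.05 1; 0 0 -1.66 0.002 0 0.05 1; 0 0 -1.66 0.002 0 0.05 1; 0 0 -1.66 0.002 0 0.05 1; 0 0 -1.66 0.002 0 0.05 1; 0 0 -1.66 0.002 0 0.05 1; 0 0 -1.66 0.002 0 0.05 1")

```text
time: 12.0
ee_pos: [0.5234, 0.3211, 0.2498]
eef_rot: [-0.275, 0.961, -0.0, -0.001]
ft_force: [-0.5, -0.4, -0.4]
width: 0.0868
grip_force: 0.0
```

>>> play_rows(increments="0 0 -0.46 0 0 0 1; 0 0 -0.46 0 0 0 1; 0 0 -0.46 0 0 0 1; 0 0 -0.46 0 0 0 1; 0 0 -0.46 0 0 0 1; 0 0 -0.46 0 0 0 1")

```text
time: 12.6
ee_pos: [0.5237, 0.3213, 0.2506]
eef_rot: [-0.483, 0.876, -0.0, -0.0]
ft_force: [0.3, 0.7, 0.7]
width: 0.087
grip_force: 0.0
```

```bash
python3 - <<'E'
from h import *
c,st=wshot("w6");plan((.523,.322,.15),238.5)
m=mask(c,(5,200,140),(22,255,255));B=blobs(m,40)[0];print(B)
ct=max(cv2.findContours(m,0,1)[0],key=cv2.contourArea);r=cv2.minAreaRect(ct);print(r)
Q=np.array([wonz(c,st,*p,.066)[:2] for p in cv2.boxPoints(r)]);print(Q.mean(0),[ (round(np.linalg.norm(Q[i+1]-Q[i]),4),round(np.degrees(np.arctan2(*(Q[i+1]-Q[i])[::-1])),1)) for i in(0,1)])
x,y=map(int,r[0])
x0,y0=max(0,x-130),max(0,y-100)
cv2.imwrite("pics/cap.png",cv2.resize(c["color"][y0:y0+200,x0:x0+260,::-1],(780,600),interpolation=cv2.INTER_CUBIC));print(x0,y0)
E
```

```text
t 12.65 at [0.5238 0.3214 0.2508] yaw -122.22 F [-1.51  0.45  0.2 ] w 0.0872 j [ 0.23  0.61 -1.26  1.43  0.58  1.51  1.57]
-> turn [-0.0001 -0.0003 -0.0125] shift [-1.000e-04  1.000e-03  1.008e-01]
[]Traceback (most recent call last):
  File "<stdin>", line 4, in <module>
ValueError: max() iterable argument is empty
```

```bash
cat > cap.py <<'E'
from h import *
import pickle,sys
def wing(c,st,z):
    m=mask(c,(3,165,90),(18,255,255));ct=max(cv2.findContours(m,0,1)[0],key=cv2.contourArea);r=cv2.minAreaRect(ct);print(r,cv2.contourArea(ct))
    Q=np.array([wonz(c,st,*p,z)[:2] for p in cv2.boxPoints(r)]);print(Q.mean(0),[ (round(np.linalg.norm(Q[i+1]-Q[i]),4),round(np.degrees(np.arctan2(*(Q[i+1]-Q[i])[::-1])),1)) for i in(0,1)]);return r
E
python3 - <<'E'
from cap import *
c,st=pickle.load(open("pics/w6.pkl","rb"))
r=wing(c,st,.066);h=cv2.cvtColor(c["color"],cv2.COLOR_RGB2HSV);x,y=map(int,r[0]);print(h[y,x])
for z in(.066,):
    p=np.array([.523,.3228,z]);
x0,y0=max(0,x-130),max(0,y-100)
cv2.imwrite("pics/cap.png",cv2.resize(c["color"][y0:y0+200,x0:x0+260,::-1],(780,600),interpolation=cv2.INTER_CUBIC));print(x0,y0)
E
```

```text
((282.616943359375, 192.36007690429688), (44.858192443847656, 16.477283477783203), 88.26429748535156) 125.5
[0.52167737 0.32432602] [(np.float64(0.0168), np.float64(149.5)), (np.float64(0.0482), np.float64(59.9))]
[ 15 162 230]
152 92
```

View pics/cap.png

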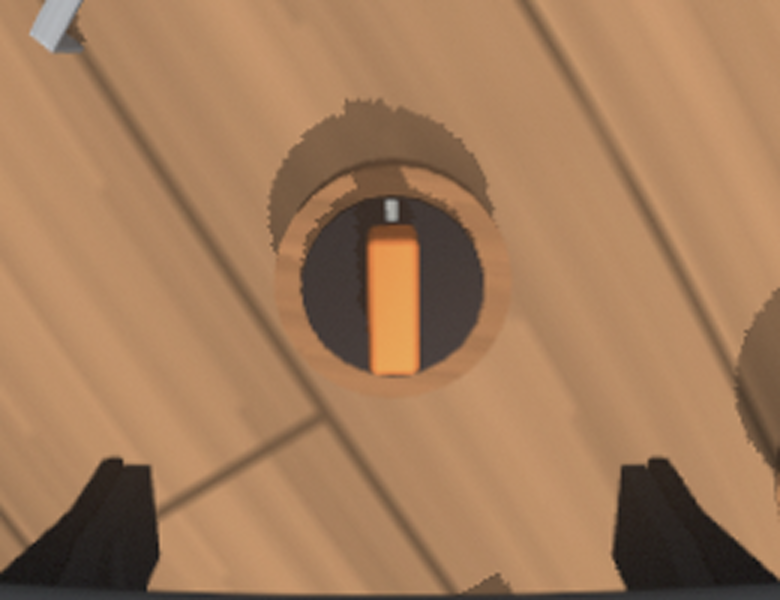

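The crop shows the wing top from (395,238) to (395,375), aligned with the fingers' middle, and the flange centred at about (392,286).

```bash
python3 - <<'E'
from cap import *
c,st=pickle.load(open("pics/w6.pkl","rb"))
cr=lambda x,y:(152+x/3-.33,92+y/3-.33)
print("ends",[wonz(c,st,*cr(*p),.066) for p in((393,238),(396,375))],wonz(c,st,*cr(394.5,306.5),.066))
print("flange",wonz(c,st,*cr(392.5,286),.036), [wonz(c,st,*cr(*p),.036) for p in((302,286),(484,286))])
print("yaw",np.degrees(np.arctan2(*(wonz(c,st,*cr(396,375),.066)-wonz(c,st,*cr(393,238),.066))[[1,0]])))
E
```

```text
ends [array([0.50940432, 0.30489704, 0.066     ]), array([0.53469882, 0.34710056, 0.066     ])] [0.52182694 0.32561294 0.066     ]
flange [0.522142  0.3251294 0.036    ] [array([0.5509845 , 0.30684074, 0.036     ]), array([0.49286732, 0.34351397, 0.036     ])]
yaw 59.06381727608317
```

```bash
python3 -c "
from h import *
plan((.522,.3252,.10),239.0)"
```

```text
t 12.65 at [0.5238 0.3214 0.2508] yaw -122.22 F [-1.51  0.45  0.2 ] w 0.0872 j [ 0.23  0.61 -1.26  1.43  0.58  1.51  1.57]
-> turn [-0.0001 -0.0003 -0.0213] shift [-0.0023  0.0036  0.1508]
```

>>> play_rows(increments="0 0 -0.021 -0.001 0.002 0.02 1; 0 0 -0.021 -0.002 0.0036 0.06 1; 0 0 -0.021 -0.002 0.0036 0.1 1; 0 0 -0.021 -0.002 0.0036 0.14 1; 0 0 -0.021 -0.002 0.0036 0.15 1; 0 0 -0.021 -0.002 0.0036 0.15 1; 0 0 -0.021 -0.002 0.0036 0.15 1")

```text
time: 13.35
ee_pos: [0.5225, 0.3259, 0.103]
eef_rot: [-0.493, 0.87, 0.0, 0.001]
ft_force: [-0.0, 0.7, 1.2]
width: 0.0869
grip_force: 0.0
```

```bash
python3 - <<'E'
from cap import *
c,st=wshot("w7");plan((.522,.3252,.06),239.0)
h=cv2.cvtColor(c["color"],cv2.COLOR_RGB2HSV)
m=mask(c,(8,135,170),(20,255,255));k=np.zeros_like(m);k[120:380,200:360]=m[120:380,200:360]
ct=max(cv2.findContours(k,0,1)[0],key=cv2.contourArea);r=cv2.minAreaRect(ct);print(r,cv2.contourArea(ct))
for p in cv2.boxPoints(r):
    q=wonz(c,st,*p,.066);R0=Ro.from_quat(st["eef_rot"]).as_matrix();print(np.round(q,4),np.round(R0.T@(q-np.array(st["ee_pos"])),4))
E
```

```text
t 13.4 at [0.5227 0.326  0.1033] yaw -120.89 F [-0.29  0.07  0.73] w 0.0874 j [ 0.19  0.74 -1.17  1.6   0.7   1.28  1.51]
-> turn [-0.0012  0.0026  0.002 ] shift [0.0011 0.0002 0.0433]
((279.0, 248.0), (72.0, 28.0), 90.0) 1917.5
[0.5166 0.3008 0.066 ] [ 0.0245 -0.0078  0.0369]
[0.5027 0.3092 0.066 ] [0.0245 0.0085 0.0369]
[0.5268 0.3509 0.066 ] [-0.0236  0.0091  0.037 ]
[0.5421 0.3417 0.066 ] [-0.0237 -0.0087  0.037 ]
```

The wing is centred under the TCP to within 0.5 mm and 48 x 17 mm in size, which matches. I'll descend and grip.

>>> play_rows(increments="0 0 0.002 0.0004 0 0.02 1; 0 0 0.002 0.0004 0 0.035 1; 0 0 0.002 0.0004 0 0.043 1; 0 0 0.002 0.0004 0 0.043 1; 0 0 0.002 0.0004 0 0.043 0; 0 0 0.002 0.0004 0 0.043 0; 0 0 0.002 0.0004 0 0.043 0; 0 0 0.002 0.0004 0 0.043 0", grip_force=40)

```text
time: 14.2
ee_pos: [0.5218, 0.3248, 0.0583]
eef_rot: [-0.493, 0.87, -0.0, 0.0]
ft_force: [0.3, 0.4, 0.8]
width: 0.063
grip_force: 0.0
```

>>> play_rows(increments="0 0 0 0 0 0 0; 0 0 0 0 0 0 0; 0 0 0 0 0 0 0; 0 0 0 0 0 0 0")

```text
time: 14.6
ee_pos: [0.5217, 0.3247, 0.058]
eef_rot: [-0.493, 0.87, -0.0, 0.0]
ft_force: [-0.9, -0.3, 0.7]
width: 0.0309
grip_force: 0.0
```

```bash
python3 -c "
from h import *
plan((.538,.0255,.22),185.5)"
```

```text
t 14.6 at [0.5217 0.3247 0.058 ] yaw -120.97 F [-0.92 -0.33  0.72] w 0.0309 j [ 0.17  0.78 -1.13  1.64  0.75  1.22  1.48]
-> turn [-1.000e-04  0.000e+00  9.342e-01] shift [ 0.2481 -0.168  -0.162 ]
```

>>> play_rows(increments="0 0 0 0 0 0 0; 0 0 0 0 0 0 0; 0 0 0 0 0 0 0; 0 0 0 0 0 0 0; 0 0 0 0 0 -0.02 0; 0 0 0 0 0 -0.06 0; 0 0 0 0 0 -0.1 0; 0 0 0 0 0 -0.14 0")

```text
time: 15.4
ee_pos: [0.5212, 0.3249, 0.2008]
eef_rot: [-0.493, 0.87, 0.0, 0.0]
ft_force: [0.7, 0.1, -2.3]
width: 0.0178
grip_force: 40.0
```

```bash
python3 -c "
from h import *
plan((.538,.0255,.22),185.5)"
```

```text
t 15.4 at [0.5212 0.3249 0.2008] yaw -120.93 F [ 0.67  0.1  -2.33] w 0.0178 j [ 0.23  0.65 -1.24  1.5   0.62  1.43  1.56]
-> turn [3.000e-04 4.000e-04 9.349e-01] shift [ 0.2481 -0.1683 -0.0193]
```

>>> play_rows(increments="0 0 0.1 0.02 -0.015 -0.01 0; 0 0 0.24 0.06 -0.04 -0.019 0; 0 0 0.38 0.1 -0.068 -0.019 0; 0 0 0.52 0.14 -0.095 -0.019 0; 0 0 0.66 0.18 -0.122 -0.019 0; 0 0 0.79 0.215 -0.146 -0.019 0; 0 0 0.9 0.24 -0.163 -0.019 0; 0 0 0.934 0.248 -0.168 -0.019 0")

```text
time: 16.2
ee_pos: [0.5383, 0.0217, 0.2179]
eef_rot: [-0.044, 0.999, -0.001, 0.0]
ft_force: [-0.2, 0.1, -1.8]
width: 0.0177
grip_force: 40.0
```

>>> play_rows(increments="0 0 0 0 0 0 0; 0 0 0 0 0 0 0; 0 0 0 0 0 0 0")

```text
time: 16.5
ee_pos: [0.5379, 0.0278, 0.2173]
eef_rot: [-0.05, 0.999, 0.0, 0.0]
ft_force: [-0.4, -0.1, -1.2]
width: 0.0175
grip_force: 40.0
```

```bash
python3 - <<'E'
from cap import *
c,st=wshot("w8");plan((.538,.0255,.16),185.5)
m=mask(c,(0,140,90),(6,255,255))|mask(c,(174,140,90),(180,255,255));B=[b for b in blobs(m,6)[0]]
for b in B:print(b,wonz(c,st,*b[1],.1))
E
```

```text
t 16.55 at [0.5379 0.0276 0.2172] yaw -174.26 F [-1.   -0.4  -1.93] w 0.0179 j [ 0.85  0.38 -1.19  1.68  0.36  1.33  1.27]
-> turn [0.0004 0.0002 0.0042] shift [ 0.0001 -0.0021  0.0572]
(84, [322.88, 167.52]) [0.49712638 0.05886646 0.1       ]
```

>>> play_rows(increments="0 0 0.004 0.0005 -0.002 0.015 0; 0 0 0.004 0.0007 -0.002 0.035 0; 0 0 0.004 0.0007 -0.002 0.052 0; 0 0 0.004 0.0007 -0.002 0.057 0; 0 0 0.004 0.0007 -0.002 0.057 0; 0 0 0.004 0.0007 -0.002 0.057 0")

```text
time: 17.15
ee_pos: [0.5379, 0.0238, 0.1604]
eef_rot: [-0.046, 0.999, 0.0, 0.0]
ft_force: [0.3, 0.0, -0.5]
width: 0.0178
grip_force: 40.0
```

```bash
python3 - <<'E'
from cap import *
c,st=wshot("w9");plan((.5373,.0255,.147),185.5)
m=mask(c,(0,140,90),(6,255,255))|mask(c,(174,140,90),(180,255,255))
for b in blobs(m,6)[0]:print(b,wonz(c,st,*b[1],.1))
cv2.imwrite("pics/ins.png",cv2.resize(c["color"][130:350,140:420,::-1],(764,600),interpolation=cv2.INTER_CUBIC))
E
```

```text
t 17.2 at [0.538  0.0238 0.1606] yaw -174.71 F [-0.26 -0.15 -0.09] w 0.018 j [ 0.82  0.43 -1.15  1.75  0.42  1.23  1.22]
-> turn [ 0.      0.001  -0.0036] shift [0.0006 0.0018 0.0136]
(132, [339.5, 183.0]) [0.49713681 0.05889365 0.1       ]
```

View pics/ins.png

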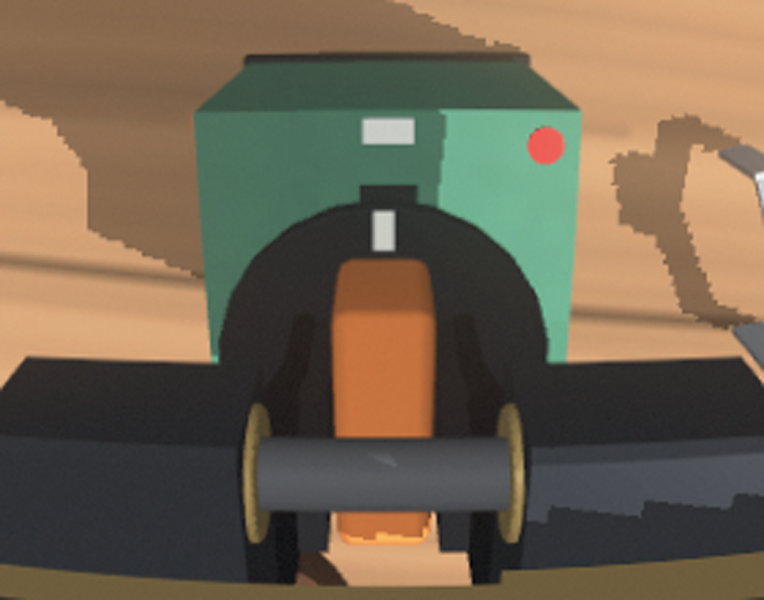

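The crop shows the lantern's white line and notch centred at x≈388, and the cap's lug mark at x≈383.5. The red dot is at (546,145). About 1.5 mm of sideways correction remains, so I'll let the arm settle and re-read.

>>> play_rows(increments="0 0 -0.004 0.0005 0.0016 0.003 0; 0 0 -0.004 0.0005 0.0016 0.003 0; 0 0 -0.004 0.0005 0.0016 0.003 0; 0 0 -0.004 0.0005 0.0016 0.003 0; 0 0 -0.004 0.0005 0.0016 0.003 0")

```text
time: 17.7
ee_pos: [0.537, 0.025, 0.1571]
eef_rot: [-0.048, 0.999, -0.0, 0.0]
ft_force: [0.9, -0.1, -2.3]
width: 0.0175
grip_force: 40.0
```

```bash
python3 - <<'E'
from cap import *
plan((.5373,.0255,.147),185.5)
E
```

```text
t 17.7 at [0.537  0.025  0.1571] yaw -174.5 F [ 0.86 -0.13 -2.27] w 0.0175 j [ 0.81  0.44 -1.15  1.76  0.42  1.23  1.22]
-> turn [-0.0001  0.0002  0.0001] shift [-0.0003  0.0005  0.0101]
```

>>> play_rows(increments="0 0 0 0 0.0003 0.004 0; 0 0 0 0 0.0003 0.008 0; 0 0 0 0 0.0003 0.011 0; 0 0 0 0 0.0003 0.014 0; 0 0 0 0 0.0003 0.014 0")

```text
time: 18.2
ee_pos: [0.5368, 0.0253, 0.1427]
eef_rot: [-0.048, 0.999, -0.0, -0.0]
ft_force: [-1.5, -1.0, 1.1]
width: 0.0177
grip_force: 40.0
```

In the notches, with the plate touched at about 3 N. Next I'll push in.

>>> play_rows(increments="0 0 0 0 0 0.003 0; 0 0 0 0 0 0.006 0; 0 0 0 0 0 0.009 0; 0 0 0 0 0 0.01 0; 0 0 0 0 0 0.01 0; 0 0 0 0 0 0.01 0")

```text
time: 18.8
ee_pos: [0.537, 0.0254, 0.1331]
eef_rot: [-0.048, 0.999, -0.0, 0.0]
ft_force: [-1.3, -0.6, 4.9]
width: 0.0176
grip_force: 40.0
```

>>> play_rows(increments="0 0 0.06 0 0 0 0; 0 0 0.14 0 0 0 0; 0 0 0.22 0 0 0 0; 0 0 0.3 0 0 0 0; 0 0 0.38 0 0 0 0; 0 0 0.42 0 0 0 0; 0 0 0.42 0 0 0 0")

```text
time: 19.5
ee_pos: [0.5374, 0.0256, 0.1334]
eef_rot: [0.161, 0.987, 0.0, 0.001]
ft_force: [0.1, 0.4, 4.2]
width: 0.0174
grip_force: 40.0
```

```bash
python3 - <<'E'
from cap import *
plan((.5375,.0255,.133),140.5);s=read_state();print(s["torque"],s["grip_force"])
E
```

```text
t 19.5 at [0.5374 0.0256 0.1334] yaw 161.42 F [0.08 0.42 4.21] w 0.0174 j [ 0.74  0.42 -1.04  1.78  0.39  1.17  0.82]
-> turn [0.0008 0.0012 0.3652] shift [-0.0001 -0.0001  0.0004]
[ 0.25497815 -0.28236608 -0.08670855] 40.00069649890065
```

>>> play_rows(increments="0 0 0.08 0 0 0 0; 0 0 0.16 0 0 0 0; 0 0 0.24 0 0 0 0; 0 0 0.32 0 0 0.0003 0; 0 0 0.36 0 0 0.0005 0; 0 0 0.365 0 0 0.0005 0; 0 0 0.365 0 0 0.0005 0; 0 0 0.365 0 0 0.0005 0")

```text
time: 20.3
ee_pos: [0.5373, 0.0255, 0.1328]
eef_rot: [0.337, 0.942, 0.0, 0.0]
ft_force: [0.6, 0.7, 5.3]
width: 0.0179
grip_force: 40.0
```

```bash
python3 - <<'E'
from cap import *
plan((.5375,.0255,.133),140.5)
c,st=wshot("w10")
# direction of the wing in the wrist picture
m=mask(c,(3,150,70),(20,255,255));k=np.zeros_like(m);k[200:345,220:340]=m[200:345,220:340]
ct=max(cv2.findContours(k,0,1)[0],key=cv2.contourArea);print(cv2.minAreaRect(ct))
s=camera("side");a=cv2.resize(s["color"][60:240,250:420,::-1],None,fx=3.3,fy=3.3,interpolation=cv2.INTER_CUBIC)
cv2.imwrite("pics/fin.png",a[:600])
E
```

```text
t 20.3 at [0.5373 0.0255 0.1328] yaw 140.64 F [0.59 0.73 5.3 ] w 0.0179 j [ 0.69  0.39 -0.97  1.79  0.35  1.15  0.49]
-> turn [0.0008 0.0007 0.0025] shift [-0.0002  0.0001 -0.0002]
((280.0, 257.5), (63.0, 38.0), 90.0)
```

View pics/fin.png

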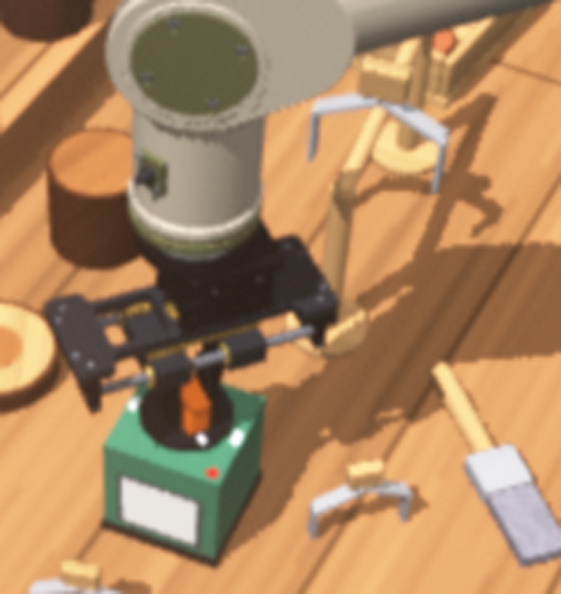

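The final view shows the cap pressed in, its lug mark at (202,440) pointing at the red dot at (212,472), and the handle still hanging on the rail. Handing in.

```bash
python3 -c "
from bench import *
print(close_job())"
```

```text
the job is handed in; nothing more can be done
None
```

I handed the job in: the handle hangs on the rail, and the cap is still gripped, pushed in about 11 mm and turned to the red-dot mark without clicking. The hand-in gave no verdict, and I viewed 11 pictures, one over the limit of 10.

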